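# Find the unlatched tool case, tug its lid and snap the catch shut

### The arm

A 7-joint arm with a two-finger parallel gripper is mounted at the origin on the work surface. World frame = base frame: x ahead of the robot, y to its left, z up, the work surface at z = 0. Lengths are in m, angles in rad, forces in N, time in s.
With the tool pointing down it reaches from about 0.425 to 0.95 m from the base axis. Payload 16.7 kg.
Tool frame: the origin (TCP) lies midway between the tips of the shut fingers; the grasp point (between the pads) lies r.hold_point_z behind it (r.hold_point_z is the distance from the TCP to the grasp point, in m); z points along the fingers, y is the line along which they close (so a half turn about z gives the same grasp; the last joint's range is limited). The gripper opens to 94 mm and grips with 3 to 60 N. Pads are 16 mm wide; open, the fingers measure 119 mm over their backs; the gripper's body (75 mm by 177 mm) begins 78 mm behind the grasp point.
Start: joints at [-1.45, 0.426, 0.074, 1.606, -0.034, 1.111, -0.067], TCP at [0.181, 0.65, 0.205] pointing down, gripper open.
Joint ranges: [-2.85, 2.85], [-0.5, 2.14], [-1.23, 1.37], [0.21, 2.46], [-1.02, 4.16], [0.16, 2.05], [-2.73, 2.73]. Speed limits (rad/s): [1.89, 1.89, 2.39, 2.39, 3.01, 3.01, 3.01].

### API

Orientations are given as a unit quaternion [x, y, z, w].
In Python, from workcell import r gives the robot as it stands. Calls block until the motion is done:
- r.movep(position, orientation): joint-space move of the TCP to a pose.
- r.move_l(position, attitude=None, vel=0.15, max_force=None): straight line of the TCP; attitude=None keeps the orientation; vel is the mean speed in m/s. With max_force (N) it stops when the force on the tool has changed by that much, and returns True; else False.
- r.set_joints(angles): joint-space move.
- r.open() and r.gripper_close(f_grip=None): open the fingers fully, or close them until they stop; f_grip is the grip in N (None keeps the last).
- r.wait(seconds).
- r.ik(position, orientation): joint angles nearest the present ones, or None.
- r.camera(name): name is "scene" or "top"; returns the picture (480x640x3 uint8, red, green, blue); there is no depth.
- r.camera_info(name): a dict with "K" (3x3 intrinsics, pixels), "R" (3x3) and "t" (3): a world point X has camera coordinates R X + t. Camera axes: x right, y down, z forward; pixel columns grow to the right and rows downward; lengths in m; the calibration is good to about 2 mm. A picture is of the moment at which its call begins. camera_info takes no time and is no camera call.
A pose or a line that the arm cannot do raises r.IKError and nothing moves.
- r.finish_job(): hands the job in; it is judged then, once.
Readings, each from a call of its own:
- r.current_time(): time.
- r.current_joint_pos(): joint angles.
- r.current_qd(): joint speeds.
- r.current_tau(): joint torques, N m.
- r.current_tool_pos(): TCP position.
- r.current_eef_rot(): TCP orientation.
- r.current_ft_force(): force on the tool from outside, world axes, zero at the start.
- r.current_ft_torque(): the same for the moment, N m.
- r.current_grip_width(): finger opening in m.
- r.current_grasp_force(): force on a finger pad.
Only numpy, scipy, OpenCV 4.12 (cv2) and the standard library are available. Lean on these libraries where they do the work, as an engineer would, in place of code of your own. Each camera call takes 0.05 s, during which the arm holds its last target. There are 200 camera calls.

### The job

One of the three black tool cases on the bench has been left unlatched: its yellow catch stands up instead of lying flat on the lid. Tug that case's lid up a couple of centimetres by its yellow handle to see that it is loose, let it down shut again, then snap its catch over, flat onto the lid. Leave the other two cases latched.

Things in the scene. Friction and masses are not known exactly. Their poses are not given: they have to be found in the camera images.
- case_a: one of three alike black tool cases with yellow handle and catch, fixed on the bench; exactly one is unlatched, in any place of the row. 140 mm deep (its x), 160 wide (its y), flat lid top 72 above the bench. Origin: centre of its underside; z up; its front (catch side) faces its own -x, towards the robot. Sizes below are for every case, in its frame
- catch_a (a joint): rad, 0 = shut: plate 45 mm long, 34 wide, 6 thick lies flat back on the lid, top face z 78.5, free end at case x -31, and holds the lid down. Hinge along y at x -76, z 75.5, just before the lid's front edge. Grows as the plate swings up (1.57 upright) and out to -x (stop 2.5). Starts at 1.6 to 2.2 if unlatched, else 0. Stays where left; about 3 N at its free end moves it
- lid_a (a joint): rad, 0 = shut, grows as the front rises, stop 0.6. Hinge along y at the rear rim (case x +70, z 58 mm). Handle fixed on it: round yellow bar 14 mm thick, 90 long along y, centre at case x +5, y 0, z 102 when shut, 23 mm clear beneath, posts at y +-40. Light (a few N at the bar); falls shut if let go; while its catch is shut it holds against about 20 N
- case_b: another of the three cases, the same in every size and axis as case_a
- catch_b (a joint): the catch of case_b, as catch_a
- lid_b (a joint): the lid of case_b, as lid_a
- case_c: another of the three cases, the same in every size and axis as case_a
- catch_c (a joint): the catch of case_c, as catch_a
- lid_c (a joint): the lid of case_c, as lid_a
Not all that is in view belongs to the job. What is shaped like the case_c but orange is not meant.

How it is judged:
By the outcome, as a careful person would: the job done as asked, in the order asked, and still so for the second after the job is handed in, with the robot touching nothing.
It also fails if it takes over 42 s, if anything falls off the work surface, if the arm or the gripper's body presses on something with over 40 N, if the wrist force passes 120 N, or if a joint passes its speed limit or range.

## Working session

There is one attempt and no reset: what is moved stays moved. The work goes in short steps, each a Python script; the robot and the scene stay as the last script left them, time stands still between calls to the robot, and variables do not carry over. Pictures are saved under pics/ and viewed, at most 10 in all, crops included, and the job is handed in when it is done.

```bash
mkdir -p pics; python3 - <<'E'
from workcell import r
import cv2
for n in("scene","top"):
    cv2.imwrite(f"pics/{n}0.png",r.camera(n)[:,:,::-1]); i=r.camera_info(n); print(n,i)
print(r.hold_point_z,r.current_eef_rot(),r.current_time())
E
```

```text
scene {'K': array([[500.53556559,   0.        , 331.69498293],
       [  0.        , 500.53556559, 242.61919847],
       [  0.        ,   0.        ,   1.        ]]), 'R': array([[ 0.67084679,  0.74143224, -0.01558245],
       [ 0.43455155, -0.41003479, -0.80189552],
       [-0.60094054,  0.53117765, -0.59726106]]), 't': array([-0.36384343, -0.16418908,  1.23898009])}
top {'K': array([[616.53538572,   0.        , 319.63937383],
       [  0.        , 616.53538572, 231.90287047],
       [  0.        ,   0.        ,   1.        ]]), 'R': array([[-0.01807661, -0.99978195, -0.01045399],
       [-0.98257972,  0.01969785, -0.18479471],
       [ 0.18496034,  0.00693142, -0.98272154]]), 't': array([0.02584984, 0.52669609, 1.13001185])}
0.0188 [ 1.35006408e-01  9.90844546e-01 -5.94398099e-04 -4.63367053e-05] 0.1
```

View pics/scene0.png

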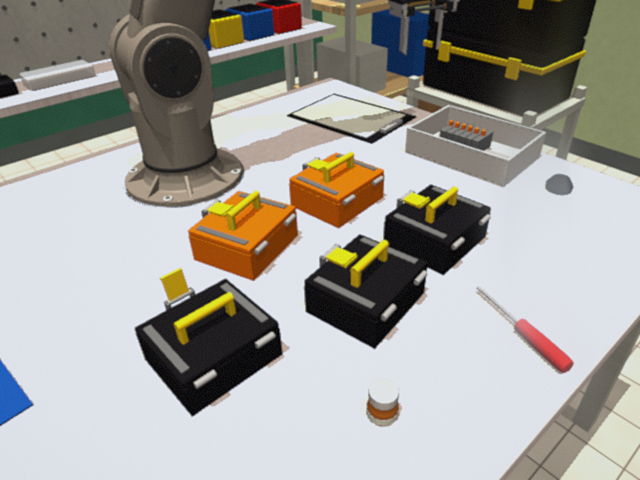

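View pics/top0.png

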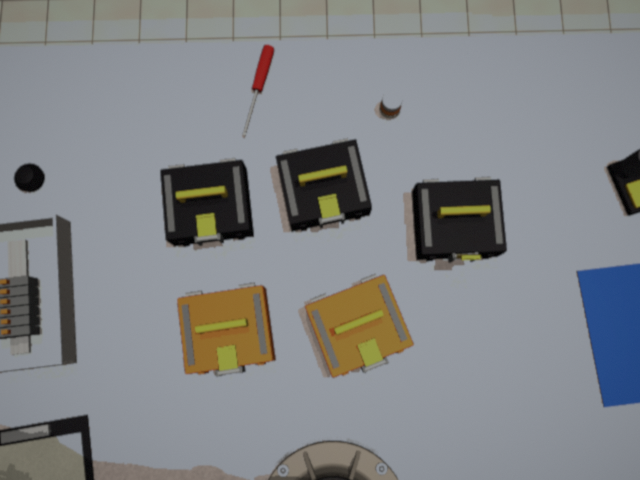

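The three black cases in the top view are at (207,202), (323,185) and (459,220). The catch of the one at (459,220) seems to stand up (scene view: yellow plate at (175,285)), while the other two lie flat. The orange ones are decoys, and there is a partly seen black object at (630,185). I'll confirm with enlarged crops.

```bash
python3 - <<'E'
import cv2,numpy as np
a=cv2.imread("pics/top0.png");s=cv2.imread("pics/scene0.png")
A=cv2.resize(a[150:290,400:640],None,fx=3.2,fy=3.2,interpolation=cv2.INTER_CUBIC)
cv2.imwrite("pics/c1.png",A)
cv2.imwrite("pics/c2.png",cv2.resize(s[255:415,120:300],None,fx=3.6,fy=3.6,interpolation=cv2.INTER_CUBIC))
E
```

```text
(no output)
```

View pics/c1.png

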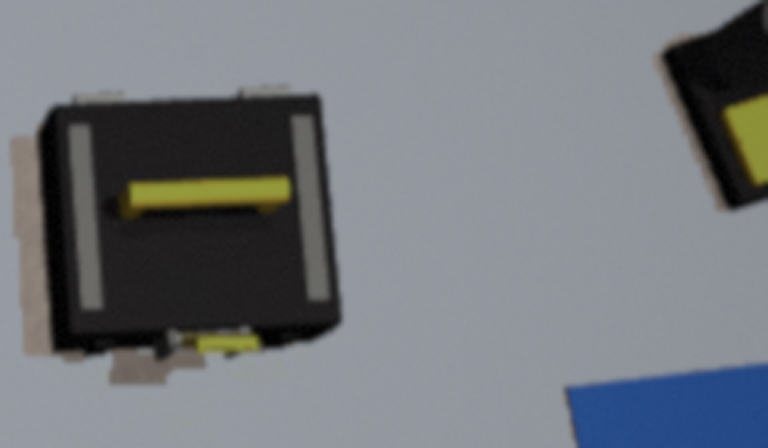

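View pics/c2.png

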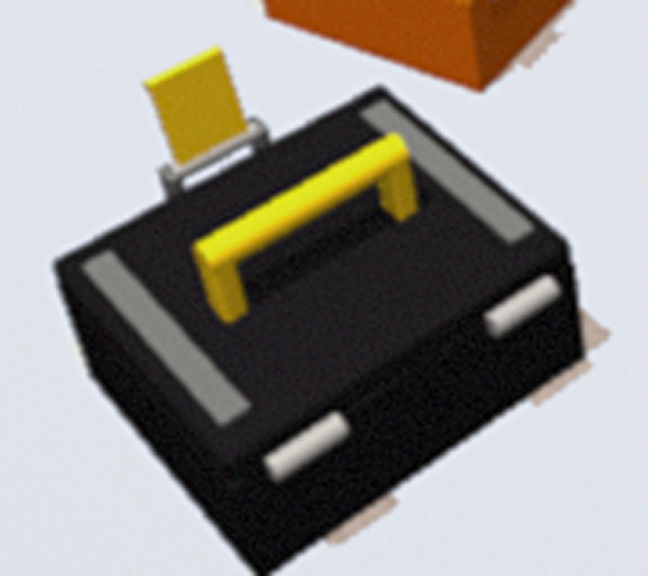

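```bash
cat > h.py <<'E'
from workcell import r
import numpy as np
def proj(n,X):
    i=r.camera_info(n); c=i["K"]@(i["R"]@np.asarray(X).T+i["t"][:,None]); return (c[:2]/c[2]).T
E
python3 - <<'E'
from h import *
from scipy.optimize import least_squares
T=lambda u,v:(400+u/3.2,150+v/3.2); S=lambda u,v:(120+u/3.6,255+v/3.6)
obs=[("top",(5,45,102),T(128,195)),("top",(5,-45,102),T(290,190)),("scene",(5,-45,102),S(203,250)),("scene",(5,45,102),S(403,148)),
("top",(70,80,72),T(53,106)),("top",(70,-80,72),T(320,96)),("top",(-70,-80,72),T(341,320)),
("scene",(-70,-80,72),S(56,262)),("scene",(-70,80,72),S(380,86)),("scene",(70,80,72),S(568,245)),("scene",(70,-80,72),S(225,460))]
cat=[(-17,S(148,84)),(17,S(220,48))]
def W(p,L):
    c,s=np.cos(p[2]),np.sin(p[2]); L=np.array(L)/1e3
    return [p[0]+c*L[0]-s*L[1],p[1]+s*L[0]+c*L[1],L[2]]
def f(p):
    e=[proj(n,[W(p,L)])[0]-o for n,L,o in obs]
    for y,o in cat:
        e.append(proj("scene",[W(p,(-76+45*np.cos(p[3]),y,75.5+45*np.sin(p[3])))])[0]-o)
    return np.ravel(e)
s=least_squares(f,[.6,-.25,0,1.8],loss="soft_l1");print(s.x);print(f(s.x).reshape(-1,2).round(1))
E
```

```text
[ 0.54784612 -0.25119788  0.02165488  1.71364301]
[[ 0.1 -0. ]
 [-1.4 -0.5]
 [ 0.   2.6]
 [-0.8 -0.3]
 [-0.3 -1.4]
 [ 0.4 -1.7]
 [ 0.9  1.1]
 [-2.4 -1. ]
 [-0.1 -2.1]
 [ 1.2 -1.9]
 [-0.3  0.7]
 [ 0.1 -0.3]
 [ 0.5 -0.5]]
```

The unlatched case is at (0.548, -0.251) with yaw 0.02, and its catch stands at about 1.7 rad. I'll grip the handle and tug it along the hinge arc.

```bash
cat >> h.py <<'E'
from scipy.spatial.transform import Rotation as Ro
import cv2
P=np.array([0.5478,-0.2512,0]); Z=Ro.from_euler('z',0.0217)
def w(x,z,y=0): return P+Z.apply(np.array([x,y,z])/1e3)
def att(yaw,pitch=0):  # tool down, tool-y at `yaw` in the case frame; pitch = lid angle
    y=np.array([np.cos(yaw),np.sin(yaw),0]); z=np.array([0,0,-1.])
    return (Z*Ro.from_euler('y',pitch)*Ro.from_matrix(np.c_[np.cross(y,z),y,z])).as_quat()
def best(pos,yaw):
    q0=np.array(r.current_joint_pos()); c=[]
    for k in (0,np.pi):
        q=r.ik(pos,att(yaw+k))
        if q is not None: c.append((np.abs(np.array(q)-q0).max(),yaw+k))
    print(c); return min(c)[1]
def pic(n,f): cv2.imwrite(f"pics/{f}.png",r.camera(n)[:,:,::-1])
E
python3 - <<'E'
from h import *
yaw=best(w(5,170),0)
r.movep(w(5,170),att(yaw))
print(r.current_time())
print(r.move_l(w(5,102-18.8),vel=.1,max_force=12), r.current_tool_pos()-w(5,83.2))
r.gripper_close(15)
print(yaw,r.current_grip_width(),r.current_grasp_force(),r.current_ft_force(),r.current_time())
pic("scene","s1")
E
```

```text
[(np.float64(1.0830164629962211), 0), (np.float64(2.0957041542413117), 3.141592653589793)]
3.5
False [ 0.00030836 -0.0002463   0.00053218]
0 0.013405206031072819 14.999889135360718 [ 5.73268205 -0.63504108 -3.82524529] 5.725
```

View pics/s1.png

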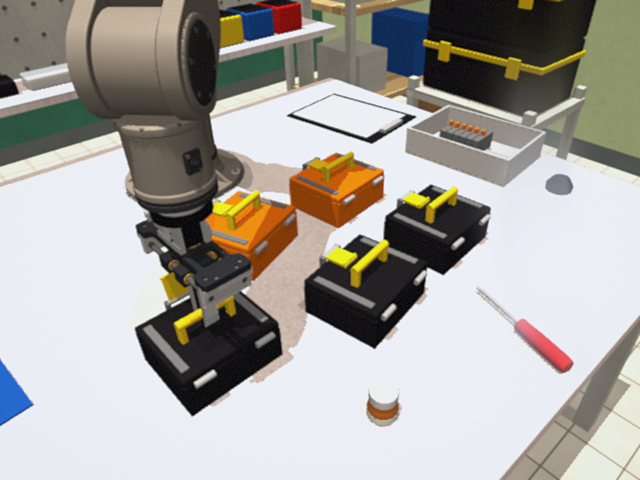

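The picture shows the fingers on the handle bar at about (210,310), with the catch still standing at (172,287). Next I lift along the arc and take a picture at the top.

```bash
python3 - <<'E'
from h import *
p0=np.array(r.current_tool_pos()); H=w(70,58); v=Z.inv().apply(p0-H)
def go(a): r.move_l(H+(Z*Ro.from_euler('y',a)).apply(v),att(0,a),vel=.05)
up=np.linspace(.085,.34,4)
for a in up: go(a); print(a,np.round(r.current_ft_force(),1))
r.wait(.3); pic("scene","s2"); print(r.current_grip_width(),r.current_tool_pos()-p0)
for a in [*up[-2::-1],0.]: go(a)
r.wait(.2); print(np.round(r.current_ft_force(),1),r.current_grip_width(),r.current_time())
E
python3 -c "
import cv2;a=cv2.imread('pics/s2.png');cv2.imwrite('pics/c3.png',cv2.resize(a[190:420,90:310],None,fx=2.5,fy=2.5))"
```

```text
0.085 [-5.5  0.7  3.3]
0.17 [-8.6  2.6  5.1]
0.255 [-11.3   3.2   8.2]
0.34 [-12.8   6.4  12. ]
0.013188180769964707 [0.010021   0.00035844 0.02018779]
[-3.2 -6.7 -0.7] 0.013346105316154596 8.4667
```

View pics/c3.png

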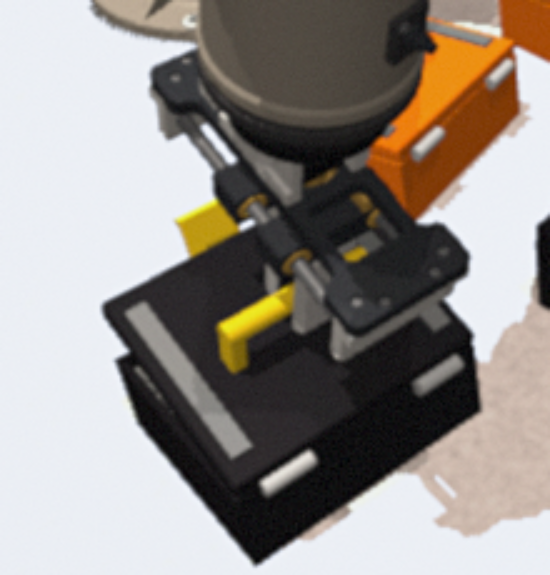

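The lid was up (its front edge is raised at crop (110,310), a gap above the body) and it is back down. Next I release the handle and push the catch over along its own arc.

```bash
python3 - <<'E'
from h import *
r.open()
r.move_l(w(5,170),att(0),vel=.15)
r.gripper_close(10)
pos=w(-125,150); yaw=best(pos,np.pi/2)
r.movep(pos,att(yaw)); print(r.current_time(),np.round(r.current_ft_force(),1))
r.move_l(w(-125,106),vel=.12)
for d in (100,85,70,55,42,30,20,10,3,0):
    t=np.radians(d); x=-76+36*np.cos(t)-3*np.sin(t)-8; z=75.5+36*np.sin(t)+3*np.cos(t)
    s=r.move_l(w(x,z),vel=.08,max_force=25); print(d,s,np.round(r.current_ft_force(),1))
    if s: break
s=r.move_l(w(-49,75.5),vel=.03,max_force=15); print(s,np.round(r.current_ft_force(),1),r.current_tool_pos())
r.move_l(w(-49,150),vel=.12)
r.movep(w(-110,200,150),att(yaw))
print(r.current_time()); pic("top","t2"); pic("scene","s3")
E
python3 -c "
import cv2,numpy as np;a=cv2.imread('pics/s3.png')[230:415,110:300];b=cv2.imread('pics/top0.png');b=cv2.imread('pics/t2.png')[130:315,390:580]
cv2.imwrite('pics/c4.png',cv2.resize(np.hstack([a,b]),None,fx=2.1,fy=2.1))"
```

```text
[(np.float64(1.40267669368371), 1.5707963267948966), (np.float64(1.3723150158658726), 4.71238898038469)]
13.1833 [-0.1 -0.6  1.1]
100 False [0.4 0.7 0.4]
85 False [-0.3  0.2 -0.9]
70 False [-0.2  0.4  0.4]
55 False [ 0.6 -0.5 -0.2]
42 False [ 0.1 -0.8  0.1]
30 False [-0.9 -0.7  0.1]
20 False [-0.3  0.8  0.2]
10 False [-0.7 -0.5  0.1]
3 False [ 0.6 -0.1  0.5]
0 False [-1.6  0.7  5.9]
True [-7.4  7.  31.1] [ 0.49999411 -0.25239761  0.07818251]
18.475
```

View pics/c4.png

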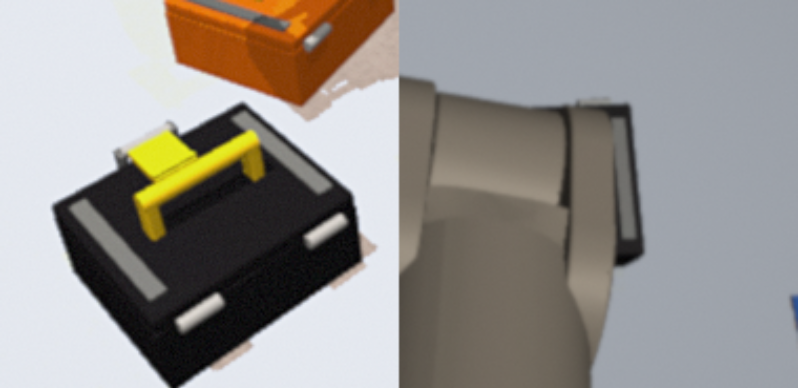

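The scene crop shows the catch lying flat on the lid at crop (163,155). The press stopped at z = 78.2 mm, against 78.5 mm for a shut catch, so it is down. The arm is clear.

```bash
python3 -c "
from workcell import r
print(r.current_ft_force(),r.finish_job())"
```

```text
the job is handed in; nothing more can be done
[-0.70957029 -0.30961541  0.07349014] None
```

I tugged the unlatched case's lid up about 2 cm by its handle and let it back down, snapped its catch flat, left the other two cases untouched, and handed the job in after about 18.5 s on the robot's clock.

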